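# Turn the heat sink in the indexed holding jig and lock the jaw at the next hole

## Task

The black heat sink in the blue holding jig is due for its next pass: give it a quarter turn, so that its long sides face the steel fence and the jaw, and set it down flat on the middle of the bed between them and let it go. Then pull the red plunger knob up, slide the yellow jaw section to the next hole towards the fence so that the jaw closes up on the heat sink, and let the pin go fully home in that hole. Finish while still holding the knob in the fingers with the pin fully down, and leave the relay, the marker and the fuse tin where they are.

Things in the scene. Friction and masses are not known exactly. Their poses are not given: they have to be found in the camera images.
- jig: fixed holding jig: blue bed 100 x 290 x 10 mm (jig x -50..50, jig y -125..165, top at jig z 10). Origin under the bed, on its middle line (x 0), 2 mm above the bench because of the feet. A steel fence stands at the -y end; a 24 mm square aluminium rail (top at jig z 34) runs along jig y from y 3 to 153 with three 10 mm pin holes at y 13, 73 and 133 (60 mm apart)
- fence (a point): foot of the middle of the fence's inner face, on the bed (jig 0, -105, 10). The fence is 64 mm wide and stands 26 mm above the bed
- section (a joint): position of the yellow sliding tube section along the rail in m: 0 with its pin in the middle hole (the start), +0.060 in the next hole towards the fence, -0.060 in the hole away from it. It slides with about 1.2 N of friction and cannot leave the rail
- jaw (a point): foot of the middle of the steel jaw face (60 mm wide, from 2 to 26 mm above the bed) at the fence end of the yellow section (32 mm wide, 92 mm long, top 42 mm above the bench). It faces the fence: 103 mm apart at the start, 43 mm at the next hole. The plunger's axis is 75 mm behind this face
- plunger (a joint): lift of the sprung plunger in m: 0 with the pin fully down (its tip 10 mm deep in the hole); above 0.010 the pin is clear of the hole and the section can slide; 0.016 is the end stop. The spring pulls it down with 5 N at 0 and 9 N at 0.016. Between holes the pin rests on the rail at 0.010; the 7 mm round-nosed pin has about 1.5 mm of play in a hole
- pull_knob: red upright cylindrical knob on the plunger, 20 mm diameter, 24 mm tall, fixed to the plunger; origin at the centre of its underside, 61 mm above the bench when the pin is down. A steel boss of 17 mm diameter stands below it on the section up to 56 mm above the bench
- knob_grip (a point): on the knob's axis, 14 mm above its underside (75 mm above the bench when the pin is down)
- heat_sink: loose black finned heat sink, about 40 mm (own x) x 50 mm (own y) x 24 mm tall, about 0.09 kg; origin at the centre of its underside. It lies on the bed between fence and jaw, its long 50 mm direction roughly along the rail at the start; while it lies so the jaw cannot reach the next hole
- relay: bystander: small clear-cased relay 22 x 28 x 36 mm standing on the bench beside the jig; origin at its underside
- red_marker: bystander: marker pen with a red cap, 17 x 136 x 19 mm, lying on the bench; origin at its underside
- fuse_tin: bystander: flat red and cream fuse tin, 46 x 76 x 22 mm, lying on the bench; origin at its underside
Not all that is in view belongs to the job. There is more than one size of the heat_sink; the job needs the largest.

How it is judged:
On the way, in this order (a step that is already met when the one before it is completed fails the run):
1. the heat sink is turned a quarter turn and let go flat on the bed between fence and jaw, the section still in its first hole (angle between the x axis of heat_sink and the y axis of jig, either way round below 0.3 rad and angle between heat_sink's own z axis and vertical below 0.1 rad and z of heat_sink in the frame of jig below 0.014 m and y of heat_sink in the frame of jig between -0.09 and -0.018 m and contact force between the fingers and heat_sink below 0.2 N and value of joint section below 0.006 m), for 0.2 s.
2. the plunger is pulled up by the knob until the pin is clear of its hole (value of joint plunger above 0.01 m and contact force between the fingers and pull_knob above 1 N), for 0.1 s.
3. the section is at the next hole towards the fence and the pin is fully down in it (value of joint section above 0.056 m and value of joint plunger below 0.003 m), for 0.2 s.
At the end, for the whole second after the job is handed in: Section in the next hole towards the fence (0.060 m within 4 mm), pin down (plunger below 3 mm), fingers still gripping the knob (over 2 N); heat sink flat and at rest on the bed between fence and jaw, long sides towards them (within 0.12 rad), within 30 mm of the middle line (all of step 3 and value of joint section below 0.064 m and contact force between the fingers and pull_knob above 2 N and angle between the x axis of heat_sink and the y axis of jig, either way round below 0.12 rad and angle between heat_sink's own z axis and vertical below 0.1 rad and z of heat_sink in the frame of jig below 0.014 m and y of heat_sink in the frame of jig between -0.09 and -0.078 m and x of heat_sink in the frame of jig between -0.03 and 0.03 m and linear speed of heat_sink below 0.02 m/s); the arm keeps its last pose, push and grip.
It fails at once if the relay, marker or fuse tin is moved more than 2 cm (distance of any of relay, red_marker, fuse_tin from where it was at the start of the episode above 0.02 m).
It also fails if it takes over 42 s, if anything falls off the work surface, if the arm or the gripper's body presses on something with over 40 N, if the wrist force passes 120 N, or if a joint passes its speed limit or range.

## Robot

A 7-joint arm with a two-finger parallel gripper is mounted at the origin on a cart in front of the work surface, level with it; the furniture and walls round the work are solid. World frame = base frame: x ahead of the robot, y to its left, z up, the work surface at z = 0. Lengths are in m, angles in rad, forces in N, time in s.
With the tool pointing down it reaches from about 0.4 to 0.85 m from the base axis. Payload 10.4 kg.
Tool frame: the origin (TCP) lies midway between the tips of the shut fingers; the grasp point (between the pads) lies 19 mm behind it (manip.tcp_to_grasp is the distance from the TCP to the grasp point, in m); z points along the fingers, y is the line along which they close (so a half turn about z gives the same grasp; the last joint's range is limited). The gripper opens to 85 mm and grips with 20 to 120 N. Pads are 22 mm wide; open, the fingers measure 114 mm over their backs; the gripper's body (76 mm by 85 mm) begins 54 mm behind the grasp point. The pads swing forward as they close: fully open they stand 13 mm farther back than shut.
Start: joints at [1.236, 0.332, -0.065, 1.46, 0.022, 1.35, -0.088], TCP at [0.192, -0.595, 0.231] pointing down, gripper open.
Joint ranges: [-2.6, 2.6], [-0.5, 2.12], [-1.47, 1.34], [0.16, 2.42], [-1.27, 4.41], [0.06, 2.06], [-2.6, 2.6]. Speed limits (rad/s): [2.22, 2.22, 2.79, 2.79, 3.14, 3.14, 3.14].

## Interface

Orientations are given as a unit quaternion [x, y, z, w].
In Python, from workcell import manip gives the robot as it stands.
- The arm moves only by the shell command python3 -m jog 'ROWS' [FORCE]. ROWS is a JSON object of lists of equal length, an entry for each row: "offset": the shift along the world's x, y, z in m, a list of three; "yaw": the turn about the world's z in degrees; "jaw": the closure, from 0 (fully open) to 1 (shut). A call has 1 to 20 rows; each row shifts and turns the commanded pose from where the row before left it; what a row does not reach is not made up. A row lasts 1/12 s, in which the tool goes at most 41.7 mm and 7.16 degrees, less where a joint would pass 70% of its speed; a pose out of reach is approached as far as the arm can. A call is refused whole if a number of a shift passes 0.0417 or a number of a turn 7.16, either way. A call with a gripper value outside its range is refused whole. The fingers move at their own pace and stop on an object; FORCE is the grip in N (left out, the last holds). Time passes only in rows, so rows that do not move let the fingers close. It gives the time, the measured TCP pose, the force, the opening and the grip force at its end, in the units of the state.
- manip.get_obs(): the state, without advancing time (a new reading comes with each control period).
- manip.camera(name): name is "scene" or "top" or "wrist"; returns a dict with "frame" (400x640x3 uint8, red, green, blue), "camera_matrix" (3x3 intrinsics, pixels), "distortion" ([k1, k2, p1, p2, k3] as OpenCV has them; the pictures are not rectified), "eye" and "attitude" of the camera in the world; the wrist camera has in their place "hand_eye" (4x4, takes a point from camera to tool coordinates, whose origin is the TCP and whose axes are the flange's). Camera axes: x right, y up, looking along -z (the intrinsics and any distortion apply to the point x, -y, -z); pixel columns grow to the right and rows downward; lengths in m; the calibration is good to about 2 mm. A picture is of the moment at which its call begins: read the wrist's pose just before it. There is no depth.
- manip.hand_in(): hands the job in; it is judged then, once.
Trained networks look in a picture, given as the dict that the camera call returned (one of the last four; its "shot" number tells which), for a name from the list of things; names that differ only in an ending like _2 or _b are one class to them, and where a whole thing is asked for, a point or a joint stands for the part that bears it (a point fixed in the world has none). Each returns a list of dicts, best first, with "score" (0 to 1); they miss things now and then, are a little off and sometimes report something else, mostly with a low value. They report only what shows in the picture. A call takes as long as a camera call. They do not tell look-alikes from the thing itself.
- manip.masks_of(picture, name): "region" (400x640 bool, what is visible of it).
- manip.tip_of(picture, name): "at" ([x, y, z] in m, in world coordinates, good to about 4 mm: a listed point, or the origin of a listed thing).
The state is a dict: "clock": time; "joint_pos": joint angles; "joint_velocities": joint speeds; "tau": joint torques, N m; "position": TCP position; "ee_rot": TCP orientation; "ft_force": force on the tool from outside, world axes, zero at the start; "torque": the same for the moment, N m; "grip_width": opening from 0.0 (shut) to 1.0 (fully open); "grasp_force": force on a finger pad.
Only numpy, scipy, OpenCV 4.12 (cv2) and the standard library are available. Lean on these libraries where they do the work, as an engineer would, in place of code of your own. Each camera call takes 0.05 s, during which the arm holds its last target. There are 200 camera calls.

## Working session

There is one attempt and no reset: what is moved stays moved. The work goes in short steps, Python scripts to look and compute and a shell command to move; the robot and the scene stay as the last step left them, time stands still between calls to the robot, and variables do not carry over. Pictures are saved under pics/ and viewed, at most 10 in all, crops included, and the job is handed in when it is done.

```bash
mkdir -p pics; ls
cat > h.py <<'E'
import numpy as np, cv2
from workcell import manip
def save(p,n): cv2.imwrite('pics/'+n+'.png',p['frame'][:,:,::-1])
E
python3 - <<'E'
from h import *
o=manip.get_obs(); print({k:np.round(v,3) for k,v in o.items()}, manip.tcp_to_grasp)
P=[]
for c in ['top','scene']:
    p=manip.camera(c); P.append(p); save(p,c+'0'); print(c,{k:np.round(p[k],3).tolist() for k in ['camera_matrix','distortion','eye','attitude']})
    for n in ['jig','fence','jaw','knob_grip','pull_knob','heat_sink','relay','red_marker','fuse_tin']:
        for r in manip.tip_of(p,n)[:4]: print(n,np.round(r['at'],4),round(r['score'],2))
cv2.imwrite('pics/both.png',cv2.resize(np.vstack([q['frame'][:,:,::-1] for q in P]),(480,600)))
E
```

```text
pics
{'clock': np.float64(0.0), 'joint_pos': array([ 1.236,  0.333, -0.065,  1.461,  0.022,  1.35 , -0.089]), 'joint_velocities': array([-0.   , -0.   ,  0.   ,  0.   ,  0.001,  0.   ,  0.   ]), 'tau': array([-1.0000e-03, -6.2544e+01,  4.9000e-02, -3.9162e+01,  1.6000e-02,
        1.0000e-02, -0.0000e+00]), 'position': array([ 0.192, -0.595,  0.231]), 'ee_rot': array([ 0.988,  0.155, -0.   , -0.001]), 'ft_force': array([0.715, 0.12 , 0.367]), 'torque': array([-0.009,  0.053,  0.039]), 'grasp_force': np.float64(0.0), 'grip_width': np.float64(1.0)} 0.0187
top {'camera_matrix': [[437.66, 0.0, 317.33], [0.0, 437.66, 198.038], [0.0, 0.0, 1.0]], 'distortion': [-0.11, 0.0, 0.0, 0.0, 0.0], 'eye': [0.34, 0.02, 1.279], 'attitude': [0.053, -0.062, -0.7, 0.71]}
jig [ 0.5077 -0.019   0.0058] 0.89
fence [ 0.5555 -0.1094  0.0106] 0.9
jaw [ 0.5096 -0.0211  0.0154] 0.89
knob_grip [0.4736 0.0468 0.0752] 0.56
pull_knob [0.4688 0.0491 0.0597] 0.38
heat_sink [ 0.5238 -0.0531  0.0133] 0.82
heat_sink [ 0.4897 -0.2167  0.0053] 0.62
heat_sink [0.6706 0.0378 0.0036] 0.45
relay [ 0.6192 -0.0337  0.0014] 0.61
red_marker [ 0.4338  0.2836 -0.0006] 0.68
fuse_tin [ 0.4174 -0.2981  0.0035] 0.56
scene {'camera_matrix': [[481.358, 0.0, 329.387], [0.0, 481.358, 196.479], [0.0, 0.0, 1.0]], 'distortion': [-0.079, 0.0, 0.0, 0.0, 0.0], 'eye': [-0.126, 0.572, 0.801], 'attitude': [-0.17, 0.383, 0.827, -0.374]}
jig [ 0.5106 -0.0161 -0.0011] 0.82
jig [0.4707 0.0471 0.0604] 0.48
fence [ 0.5571 -0.1078  0.0125] 0.82
fence [0.4695 0.047  0.0744] 0.35
fence [0.4704 0.0473 0.0598] 0.17
jaw [ 0.5076 -0.0201  0.0147] 0.67
knob_grip [0.4753 0.047  0.0786] 0.45
pull_knob [0.4737 0.0453 0.0601] 0.65
heat_sink [ 0.525  -0.0544  0.0111] 0.7
heat_sink [ 0.675  0.039 -0.001] 0.62
heat_sink [ 0.4867 -0.2186  0.0012] 0.51
relay [ 0.6195 -0.0352  0.0015] 0.7
red_marker [ 0.4404  0.2846 -0.0046] 0.92
fuse_tin [ 0.4148 -0.3011 -0.0008] 0.65
```

View pics/top0.png

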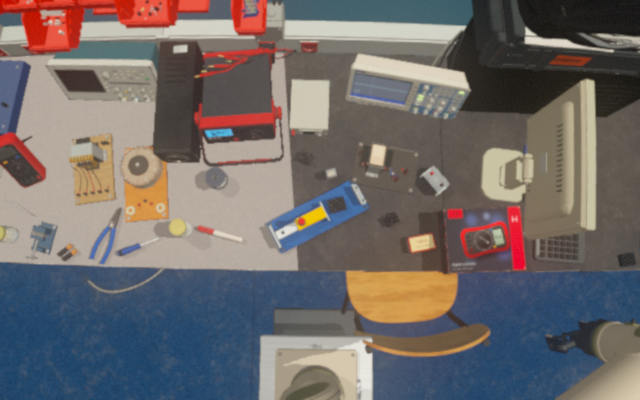

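View pics/scene0.png

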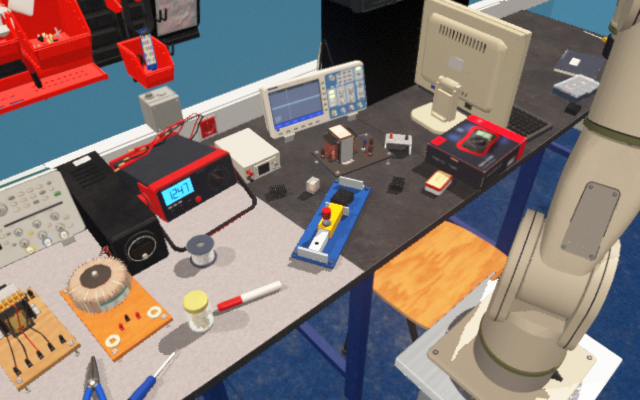

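The top picture shows the jig at px (268–368, 185–250), with its fence end at (358,195). The heat sink lies on the bed at (337,202) and the knob is at (302,221). The two small heat sinks, at (303,158) and (390,220), are decoys. In the scene picture the relay is at (313,185), close beside the bed.

```bash
python3 -m jog '{"offset":[[0.018,0.030,0.0],[0.018,0.030,0.0],[0.018,0.030,0.0],[0.018,0.030,0.0],[0.018,0.030,0.0],[0.018,0.030,0.0],[0.018,0.030,0.0],[0.018,0.030,0.0],[0.018,0.030,0.0],[0.018,0.030,0.0],[0.018,0.030,0.0],[0.018,0.030,0.0],[0.018,0.030,0.0],[0.018,0.030,0.0],[0.018,0.030,0.0],[0.018,0.030,0.0],[0.018,0.030,0.0],[0.018,0.030,0.0],[0,0,0]],"yaw":[5.55,5.55,5.55,5.55,5.55,5.55,5.55,5.55,5.55,5.55,5.55,5.55,5.55,5.55,5.55,5.55,5.55,5.55,0],"jaw":[0,0,0,0,0,0,0,0,0,0,0,0,0,0,0,0,0,0,0]}' 60
cat >> h.py <<'E'
from scipy.spatial.transform import Rotation as R
def wrist(name=None):
    o=manip.get_obs(); p=manip.camera('wrist')
    T=np.eye(4); T[:3,:3]=R.from_quat(o['ee_rot']).as_matrix(); T[:3,3]=o['position']
    p['W']=T@np.array(p['hand_eye'])
    if name: save(p,name)
    return p
def topose(p):
    W=p.get('W')
    if W is None:
        W=np.eye(4); W[:3,:3]=R.from_quat(p['attitude']).as_matrix(); W[:3,3]=p['eye']
    return W
def ray(p,uv):
    W=topose(p); q=cv2.undistortPoints(np.array([[uv]],float),np.array(p['camera_matrix']),np.array(p['distortion']))[0,0]
    return W[:3,3], W[:3,:3]@np.array([q[0],-q[1],-1])
def onz(p,uv,z):
    e,d=ray(p,uv); return e+d*(z-e[2])/d[2]
def tri(rs):
    A=0;b=0
    for e,d in rs:
        d=d/np.linalg.norm(d); M=np.eye(3)-np.outer(d,d); A=A+M; b=b+M@e
    return np.linalg.solve(A,b)
def ang(): 
    o=manip.get_obs(); y=R.from_quat(o['ee_rot']).as_matrix()[:,1]; return np.degrees(np.arctan2(y[1],y[0]))
E
python3 - <<'E'
from h import *
p=wrist('w1'); print(ang(),manip.get_obs()['joint_pos'].round(2))
for n in ['jig','fence','jaw','knob_grip','pull_knob','heat_sink','relay']:
    for r in manip.tip_of(p,n)[:3]: print(n,np.round(r['at'],4),round(r['score'],2))
E
```

```text
clock: 2.58
position: [0.5179, -0.0477, 0.2317]
ee_rot: [0.511, 0.86, 0.002, 0.0]
ft_force: [-0.4, 1.4, -0.5]
grip_width: 1.0
grasp_force: 0.0
28.19892095742669 [ 0.64  0.16 -0.69  1.71  0.1   1.31  0.43]
jig [ 0.504  -0.0173 -0.0009] 0.67
jaw [ 0.5121 -0.018   0.0105] 0.91
knob_grip [0.473  0.0491 0.0755] 0.57
pull_knob [0.4721 0.0463 0.06  ] 0.68
heat_sink [ 0.4919 -0.2145  0.0012] 0.85
heat_sink [ 0.5226 -0.0555  0.0175] 0.81
heat_sink [0.6711 0.038  0.0008] 0.58
relay [ 0.6169 -0.0377  0.0033] 0.92
relay [0.4733 0.0471 0.074 ] 0.67
```

View pics/w1.png

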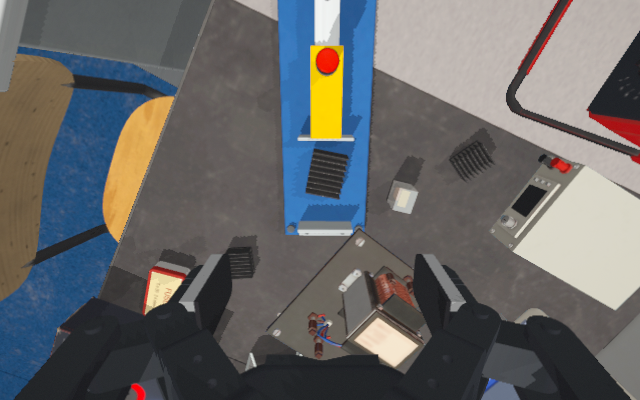

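The wrist picture shows the heat sink at px (326,173), fins across the rail and tilted about 8° in the jig. The jaw is at (326,138), the fence at (325,228) and the relay at (403,197). The grip across the 40 mm side has room.

```bash
cat >> h.py <<'E'
def rect(p,name,z,near):
    best=None
    for r in manip.masks_of(p,name):
        m=r['region'].astype(np.uint8)
        c=max(cv2.findContours(m,cv2.RETR_EXTERNAL,cv2.CHAIN_APPROX_NONE)[0],key=cv2.contourArea)[:,0]
        w=np.array([onz(p,u,z)[:2] for u in c.astype(float)])
        if np.linalg.norm(w.mean(0)-near)<0.035 and best is None:
            b=cv2.minAreaRect((w*1000).astype(np.float32)); M=cv2.moments(m,True); best=(b,np.array([M['m10'],M['m01']])/M['m00'],r['score'])
    return best
E
cat > look.py <<'E'
from h import *
import sys
p=wrist(sys.argv[1] if len(sys.argv)>1 else None)
print('eye',topose(p)[:3,3].round(3))
for n,z,near in [('heat_sink',.036,(.523,-.054)),('pull_knob',.085,(.473,.047)),('relay',.036,(.617,-.035))]:
    b=rect(p,n,z,near); 
    if b: e,d=ray(p,b[1]); print(n,np.round(b[0][0],1),np.round(b[0][1],1),round(b[0][2],1),'centroid px',b[1].round(1),'dir',(d/-d[2]).round(4).tolist(),round(b[2],2))
for n in ['fence','jaw','knob_grip','heat_sink']:
    for r in manip.tip_of(p,n)[:2]: print(n,np.round(r['at'],4),round(r['score'],2))
o=manip.get_obs(); print(o['position'].round(4),ang(),o['clock'])
E
python3 look.py; python3 -m jog '{"offset":[[0.015,-0.03,-0.025],[0.015,-0.03,-0.025],[0.0,0.0,0.0],[0.0,0.0,0.0]],"yaw":[0,0,0,0],"jaw":[0.0,0.0,0.0,0.0]}' 60; python3 look.py w2
```

```text
eye [0.478 0.015 0.375]
heat_sink [524.7 -52.6] [40.6 51.7] 17.4 centroid px [331.7 167.8] dir [0.136, -0.1951, -1.0] 0.95
pull_knob [471.4  45.7] [19.4 20.8] 27.6 centroid px [332.3  52.9] dir [-0.0239, 0.1066, -1.0] 0.71
relay [612.7 -34.6] [34.5 36.3] 16.2 centroid px [408.3 189.9] dir [0.3959, -0.1433, -1.0] 0.6
fence [ 0.5592 -0.1072  0.0147] 0.65
jaw [ 0.5106 -0.0179  0.0127] 0.93
knob_grip [0.4744 0.0498 0.0755] 0.55
heat_sink [ 0.5245 -0.0554  0.0153] 0.95
heat_sink [ 0.4907 -0.2144  0.0023] 0.9
[ 0.5157 -0.0549  0.2314] 27.760554884830768 3.3833
clock: 3.72
position: [0.5449, -0.1164, 0.1794]
ee_rot: [0.518, 0.855, -0.0, -0.002]
ft_force: [-1.4, -0.1, 0.5]
grip_width: 0.999
grasp_force: 0.0
eye [ 0.508 -0.046  0.324]
heat_sink [525.8 -53.8] [40.1 50.1] 18.0 centroid px [336.7 109.2] dir [0.0592, -0.0243, -1.0] 0.88
relay [613.8 -36.5] [33.4 29.4] 15.6 centroid px [432.  138.9] dir [0.3675, 0.0349, -1.0] 0.83
fence [ 0.5602 -0.1089  0.0125] 0.76
jaw [ 0.5113 -0.0181  0.0131] 0.98
knob_grip [ 0.6151 -0.037   0.0029] 0.74
heat_sink [0.6695 0.0427 0.0014] 0.82
heat_sink [ 0.5231 -0.054   0.0161] 0.8
[ 0.5458 -0.1142  0.1822] 27.813591689502985 4.1167
```

```bash
python3 -m jog '{"offset":[[-0.01,0.031,0.0],[-0.0105,0.0305,-0.02],[0,0,-0.04],[0,0,-0.04],[0,0,-0.03],[0,0,0],[0,0,0]],"yaw":[-5,-5,0,0,0,0,0],"jaw":[0.25,0.25,0.25,0.25,0.25,0.25,0.25]}' 40; python3 look.py w3
```

```text
clock: 4.7
position: [0.5245, -0.0528, 0.0514]
ee_rot: [0.589, 0.808, -0.0, -0.001]
ft_force: [1.2, -0.2, 0.7]
grip_width: 0.754
grasp_force: 0.0
eye [0.5   0.023 0.195]
heat_sink [525.5 -50.8] [40.  56.1] 17.1 centroid px [325.8 235.9] dir [0.1551, -0.4508, -1.0] 0.59
pull_knob [475.7  38.5] [19.9  8.5] 17.8 centroid px [265.5  12.3] dir [-0.2183, 0.1516, -1.0] 0.94
relay [610.1 -31.6] [38.5 40.8] 13.9 centroid px [479.4 250.5] dir [0.687, -0.338, -1.0] 0.81
fence [ 0.5573 -0.1106  0.0133] 0.58
jaw [ 0.5153 -0.0169  0.0108] 0.69
heat_sink [ 0.5244 -0.0533  0.014 ] 0.93
heat_sink [0.6688 0.0413 0.003 ] 0.93
[ 0.5257 -0.0533  0.0525] 17.74888403057507 5.1
```

View pics/w3.png

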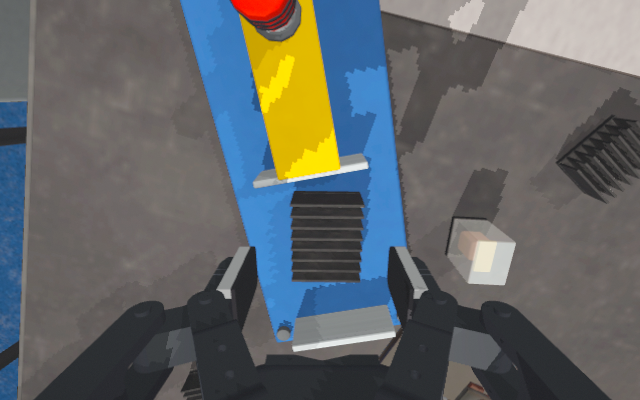

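The picture shows the fingers at px (240,275) and (400,275) straddling the heat sink (291–363, 192–282), square to it, with the relay (480,250) clear. I'll go down, close and lift.

```bash
python3 -m jog '{"offset":[[0,0,-0.019],[0,0,-0.018],[0,0,0],[0,0,0],[0,0,0],[0,0,0],[0,0,0],[0,0,0],[0,0,0],[0,0,0.02],[0,0,0.03],[0,0,0]],"yaw":[0,0,0,0,0,0,0,0,0,0,0,0],"jaw":[0.25,0.25,0.25,1,1,1,1,1,1,1,1,1]}' 40; python3 look.py w4;python3 -c "
from h import *
o=manip.get_obs();print(o['grip_width'],o['grasp_force'])"
```

```text
clock: 6.1
position: [0.5279, -0.0531, 0.0694]
ee_rot: [0.589, 0.808, 0.002, 0.003]
ft_force: [1.3, -0.5, -0.0]
grip_width: 0.458
grasp_force: 41.0
eye [0.502 0.023 0.213]
heat_sink [536.6 -82.2] [57.7 83.6] 18.4 centroid px [321.4 267.4] dir [0.1872, -0.5772, -1.0] 0.71
relay [610.9 -32.5] [36.3 40. ] 15.0 centroid px [461.1 235.1] dir [0.6118, -0.3073, -1.0] 0.66
jaw [ 0.511  -0.0165  0.0137] 0.6
jaw [ 0.5041 -0.0146  0.0006] 0.19
heat_sink [ 0.5256 -0.0539  0.0671] 0.95
heat_sink [ 0.4898 -0.2166 -0.0007] 0.86
[ 0.5246 -0.053   0.0637] 17.768495971749726 6.5
0.45576337083529966 40.979400873184204
```

```bash
python3 -m jog '{"offset":[[0.005,-0.005,0],[0.004,-0.005,0],[0,0,0],[0,0,0],[0,0,0],[0,0,0],[0,0,0],[0,0,0],[0,0,0],[0,0,0],[0,0,0],[0,0,0],[0,0,0],[0,0,0]],"yaw":[-6.7,-6.7,-6.7,-6.7,-6.7,-6.7,-6.7,-6.7,-6.7,-6.7,-6.7,-6.3,0,0],"jaw":[1,1,1,1,1,1,1,1,1,1,1,1,1,1]}' 40; python3 look.py w5
```

```text
clock: 7.67
position: [0.5339, -0.063, 0.0641]
ee_rot: [0.97, 0.242, -0.0, -0.0]
ft_force: [0.3, -0.0, -1.1]
grip_width: 0.461
grasp_force: 41.0
eye [ 0.604 -0.026  0.208]
heat_sink [509.3 -75.7] [79.5 55.7] 28.0 centroid px [321.5 267.6] dir [-0.5377, -0.2828, -1.0] 0.8
pull_knob [480.4  41.5] [19.8 40.7] 58.6 centroid px [ 57.7 272.7] dir [-1.0033, 0.5498, -1.0] 0.69
relay [618.8 -36. ] [22.6 28.4] 15.0 centroid px [353.4  72.7] dir [0.0865, -0.058, -1.0] 0.61
fence [ 0.5575 -0.1103  0.0142] 0.76
jaw [ 0.5125 -0.0151  0.0123] 0.89
knob_grip [0.4734 0.0471 0.0768] 0.65
heat_sink [ 0.5289 -0.0646  0.0638] 0.69
heat_sink [ 0.4903 -0.2185 -0.0013] 0.47
[ 0.5341 -0.0632  0.0645] -62.19822616043344 8.0667
```

View pics/w5.png

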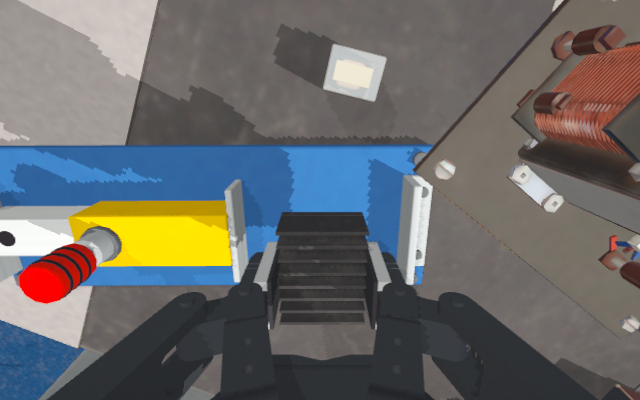

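The heat sink is held square over the gap, midway between jaw (px 238) and fence (px 405). I'll lower and release it with a partial opening.

```bash
python3 -m jog '{"offset":[[0,0,-0.02],[0,0,-0.02],[0,0,-0.009],[0,0,0],[0,0,0],[0,0,0]],"yaw":[0,0,0,0,0,0],"jaw":[1,1,1,1,1,1]}' 40; python3 -m jog '{"offset":[[0,0,0],[0,0,0],[0,0,0],[0,0,0],[0,0,0]],"yaw":[0,0,0,0,0],"jaw":[0.36,0.36,0.36,0.36,0.36]}'
```

```text
clock: 8.57
position: [0.5342, -0.0631, 0.0157]
ee_rot: [0.971, 0.24, 0.0, 0.0]
ft_force: [0.5, 0.2, -1.9]
grip_width: 0.457
grasp_force: 43.5
clock: 8.98
position: [0.5342, -0.0632, 0.0157]
ee_rot: [0.971, 0.24, 0.0, 0.0]
ft_force: [-0.1, 0.7, 0.5]
grip_width: 0.637
grasp_force: 0.0
```

```bash
python3 -m jog '{"offset":[[0,0,0.02],[0,0,0.04],[0,0,0.04],[0,0,0.03],[-0.01,0.02,0],[-0.01,0.02,0],[0,0,0],[0,0,0]],"yaw":[0,0,0,0,0,0,0,0],"jaw":[0.36,0.36,0.36,0.36,0.36,0.36,0.36,0.36]}' 60; python3 look.py w6
```

```text
clock: 9.65
position: [0.5139, -0.0222, 0.1458]
ee_rot: [0.971, 0.241, 0.0, 0.0]
ft_force: [0.2, -0.2, 0.4]
grip_width: 0.64
grasp_force: 0.0
eye [0.584 0.015 0.29 ]
heat_sink [533.3 -61.7] [52.1 41.7] 27.9 centroid px [373.9 190.2] dir [-0.1969, -0.2988, -1.0] 0.6
pull_knob [475.9  45.4] [20.8 28.5] 68.2 centroid px [210.4 213.1] dir [-0.5265, 0.1501, -1.0] 0.77
relay [617. -34.] [23.9 33.7] 15.6 centroid px [400.1  81.4] dir [0.1316, -0.1935, -1.0] 0.58
fence [ 0.5584 -0.1113  0.0155] 0.64
fence [0.4738 0.0473 0.0599] 0.41
jaw [ 0.513  -0.0183  0.0101] 0.78
jaw [0.4735 0.0458 0.0612] 0.44
knob_grip [0.4742 0.0459 0.0725] 0.83
heat_sink [ 0.5275 -0.0647  0.0146] 0.92
heat_sink [ 0.4945 -0.2194 -0.0011] 0.76
[ 0.5142 -0.0235  0.1453] -62.27204665548502 10.05
```

View pics/w6.png

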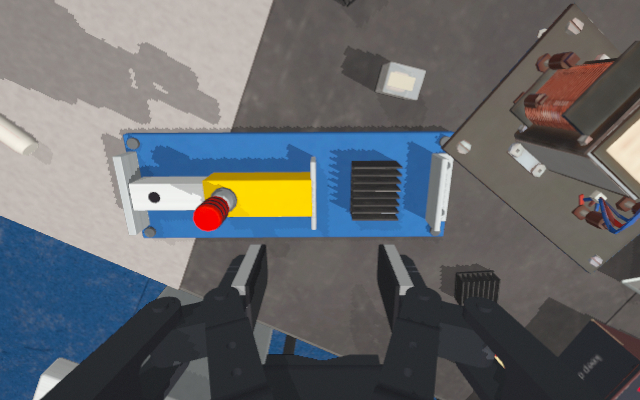

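The heat sink lies square on the bed at px (375,190), clear of the jaw (314) and fence (440), and the fingers came away cleanly. Two views put the knob grip at about (0.4725, 0.047, 0.075), so I'll go there.

```bash
python3 -m jog '{"offset":[[-0.021,0.035,0],[-0.021,0.0355,0],[0,0,0],[0,0,-0.03],[0,0,-0.03],[0,0,-0.029],[0,0,0],[0,0,0]],"yaw":[0,0,0,0,0,0,0,0],"jaw":[0.3,0.3,0.3,0.3,0.3,0.3,0.3,0.3]}' 60; python3 look.py w7
```

```text
clock: 10.72
position: [0.4713, 0.0473, 0.0561]
ee_rot: [0.971, 0.24, -0.001, -0.0]
ft_force: [-0.5, 1.3, 0.8]
grip_width: 0.7
grasp_force: 0.0
eye [0.542 0.084 0.2  ]
heat_sink [532.2 -57.6] [54.2 53.5] 28.0 centroid px [535.4 226.2] dir [-0.054, -0.8541, -1.0] 0.65
pull_knob [476.2  49.2] [29.9 19.9] 27.8 centroid px [323.1 276.7] dir [-0.5722, -0.3034, -1.0] 0.65
relay [612.8 -24.8] [26.4 49.8] 27.6 centroid px [594.4  63.7] dir [0.4309, -0.6674, -1.0] 0.66
fence [ 0.5595 -0.1096  0.0132] 0.81
jaw [ 0.5117 -0.0174  0.009 ] 0.75
knob_grip [0.472  0.0505 0.0765] 0.69
knob_grip [ 0.5131 -0.0182  0.0116] 0.39
heat_sink [ 0.5291 -0.0627  0.0136] 0.65
[0.4727 0.0473 0.0574] -62.24089226352614 11.1167
```

View pics/w7.png

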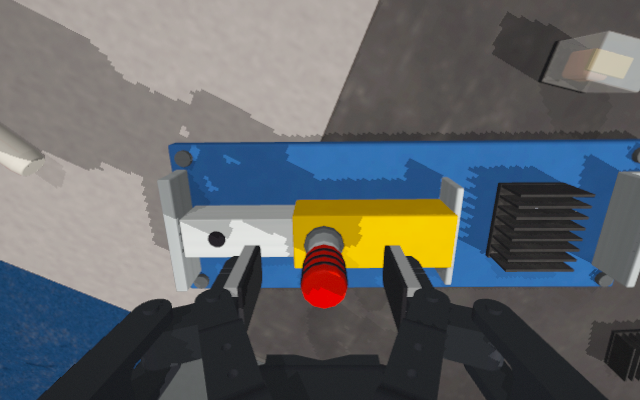

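The knob (px 324,285) is centred between the pads (245 and 400). I'll close on it and lift 13 mm.

```bash
python3 -m jog '{"offset":[[0,0,0],[0,0,0],[0,0,0],[0,0,0],[0,0,0],[0,0,0],[0,0,0],[0,0,0]],"yaw":[0,0,0,0,0,0,0,0],"jaw":[1,1,1,1,1,1,1,1]}' 70; python3 -m jog '{"offset":[[0,0,0.005],[0,0,0.005],[0,0,0.003],[0,0,0],[0,0,0],[0,0,0]],"yaw":[0,0,0,0,0,0],"jaw":[1,1,1,1,1,1]}'
```

```text
clock: 11.78
position: [0.4722, 0.0473, 0.0568]
ee_rot: [0.971, 0.24, 0.0, 0.0]
ft_force: [-2.0, 0.2, 4.9]
grip_width: 0.209
grasp_force: 68.2
clock: 12.28
position: [0.472, 0.0474, 0.0693]
ee_rot: [0.971, 0.24, -0.0, -0.0]
ft_force: [3.2, 0.9, -8.8]
grip_width: 0.21
grasp_force: 68.5
```

```bash
python3 -m jog '{"offset":[[0.0028,-0.0053,0],[0.0028,-0.0053,0],[0.0028,-0.0053,0],[0.0028,-0.0053,0],[0.0028,-0.0053,0],[0.0028,-0.0053,0],[0.0028,-0.0053,0],[0.0028,-0.0053,0],[0.0028,-0.0053,0],[0.0028,-0.0053,0],[0,0,0],[0,0,0]],"yaw":[0,0,0,0,0,0,0,0,0,0,0,0],"jaw":[1,1,1,1,1,1,1,1,1,1,1,1]}'; python3 look.py w8
```

```text
clock: 13.28
position: [0.501, -0.0067, 0.0697]
ee_rot: [0.971, 0.24, 0.001, 0.0]
ft_force: [5.0, 1.2, -8.9]
grip_width: 0.207
grasp_force: 68.5
eye [0.571 0.03  0.214]
relay [616.1 -31.6] [25.4 37.9] 15.6 centroid px [467.4  67.8] dir [0.2553, -0.3487, -1.0] 0.95
fence [ 0.5568 -0.1124  0.0162] 0.6
jaw [ 0.5419 -0.0726  0.0118] 0.68
knob_grip [ 0.5032 -0.0052  0.0864] 0.7
heat_sink [ 0.4882 -0.2158  0.0023] 0.85
heat_sink [ 0.5422 -0.0894  0.0177] 0.65
[ 0.5009 -0.0065  0.0698] -62.26490290424811 13.6833
```

View pics/w8.png

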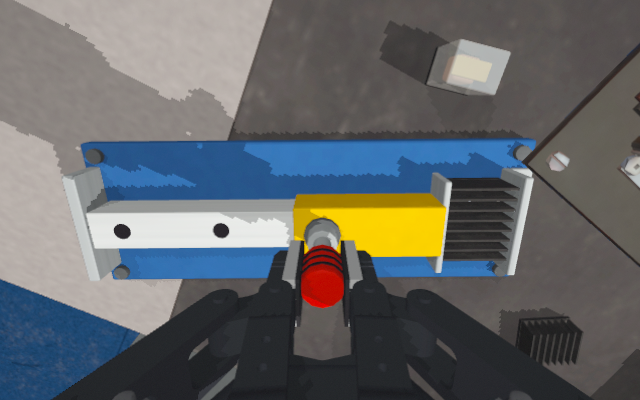

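The jaw (px 437) has closed up on the heat sink (480,220) and both vacated holes show at (122,232) and (221,231). Now I'll lower the pin.

```bash
python3 -m jog '{"offset":[[0,0,-0.004],[0,0,-0.004],[0,0,-0.004],[0,0,-0.001],[0,0,0],[0,0,0],[0,0,0]],"yaw":[0,0,0,0,0,0,0],"jaw":[1,1,1,1,1,1,1]}'; python3 look.py
```

```text
clock: 14.27
position: [0.5006, -0.0059, 0.0569]
ee_rot: [0.971, 0.24, 0.0, 0.0]
ft_force: [2.3, 0.5, 0.6]
grip_width: 0.208
grasp_force: 69.7
eye [0.571 0.031 0.201]
relay [616.  -31.1] [25.9 39.7] 15.6 centroid px [480.1  66. ] dir [0.2766, -0.3786, -1.0] 0.88
jaw [ 0.5385 -0.07    0.0133] 0.86
knob_grip [ 0.5009 -0.0049  0.0771] 0.69
heat_sink [ 0.5431 -0.0906  0.0153] 0.82
heat_sink [ 0.4905 -0.2133 -0.0005] 0.66
[ 0.5005 -0.0056  0.0568] -62.230628704357215 14.6667
```

```bash
python3 -m jog '{"offset":[[0,0,-0.001],[0,0,0],[0,0,0],[0,0,0]],"yaw":[0,0,0,0],"jaw":[1,1,1,1]}'; python3 look.py w9
```

```text
clock: 15.0
position: [0.5006, -0.0057, 0.0567]
ee_rot: [0.971, 0.24, 0.0, 0.0]
ft_force: [-2.2, -0.0, 15.1]
grip_width: 0.21
grasp_force: 71.3
eye [0.571 0.031 0.201]
relay [616.  -31.2] [25.7 38.9] 15.2 centroid px [480.4  66.3] dir [0.2764, -0.3801, -1.0] 0.63
jaw [ 0.5393 -0.0702  0.0103] 0.8
knob_grip [ 0.4987 -0.0046  0.0764] 0.96
heat_sink [ 0.491  -0.2168  0.0024] 0.93
heat_sink [ 0.5442 -0.0913  0.0167] 0.92
[ 0.5006 -0.0057  0.0567] -62.243234717533326 15.4
```

View pics/w9.png

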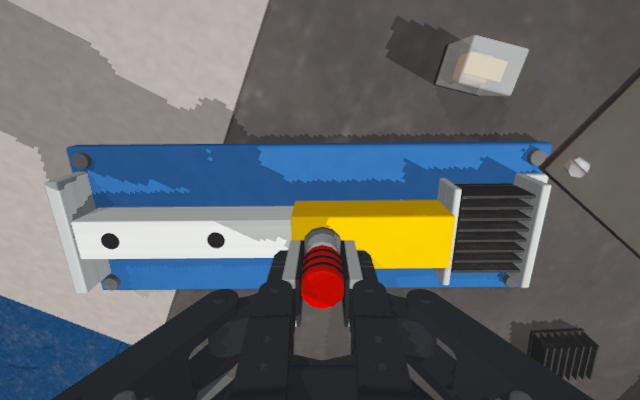

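The knob (px 322,280) is held in the fingers and the heat sink (490,228) sits square between jaw and fence. The pin bottoms firmly (15 N up) at the starting height, and the section has moved 60 mm.

```bash
python3 -c "
from workcell import manip
print(manip.hand_in())"
```

```text
the job is handed in; nothing more can be done
None
```

I turned the heat sink a quarter turn, moved the jaw section to the next hole towards the fence with the pin fully down, and handed the job in at about 15.4 s with the knob still gripped; no verdict came back.

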